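# Uncover the router cutter tub and hold up the straight cutter

## Robot

A 6-joint arm with a two-finger parallel gripper is mounted at the origin on the work surface. World frame = base frame: x ahead of the robot, y to its left, z up, the work surface at z = 0. Lengths are in m, angles in rad, forces in N, time in s.
With the tool pointing down it reaches from about 0.35 to 0.775 m from the base axis. Payload 5.5 kg.
Tool frame: the origin (TCP) lies between the finger pads; the fingertips stand 19 mm ahead of it and the grasp point (between the pads) is the TCP; z points along the fingers, x is the direction in which the jaws open and shut, and the axes are right-handed (so a half turn about z gives the same grasp; the last joint's range is limited). The gripper opens to 85 mm and grips with 20 to 120 N. Pads are 22 mm wide; open, the fingers measure 114 mm over their backs; the gripper's body (76 mm by 85 mm) begins 54 mm behind the grasp point. The pads swing forward as they close: fully open they stand 13 mm farther back than shut.
Start: joints at [1.002, 0.313, 0.046, 1.304, 0, 1.431], TCP at [0.239, 0.523, 0.25] pointing down, gripper open.
Joint ranges: [-2.76, 2.76], [-0.86, 1.69], [-1.03, 1.26], [-2.2, 2.34], [-1.47, 1.5], [-3.14, 3.14]. Speed limits (rad/s): [2.57, 2.57, 3.14, 3.14, 3.14, 3.14].

## Interface

Orientations are given as a unit quaternion [w, x, y, z].
In Python, from workcell import env gives the robot as it stands. The module is installed in compiled form; this text tells all that it offers.
- The arm moves only by the tool carry_out, never from a script. Its argument "steps" is a list of rows, each a list of 7 numbers: the gripper command: -1 is shut, 1 is fully open, values between are in proportion, then the shift along the tool's x, y, z in m, then the turn, a rotation vector about the tool's x, y, z in rad. A call has 1 to 20 rows; each row shifts and turns the commanded pose from where the row before left it, along the tool's axes as they then stand; what a row does not reach is not made up. A row lasts 1/8 s, in which the tool goes at most 62.5 mm and 10.7 degrees, less where a joint would pass 70% of its speed; a pose out of reach is approached as far as the arm can. A call with a gripper value outside its range is refused whole. The fingers move at their own pace and stop on an object; "grip_force" is the grip in N (left out, the last holds). Time passes only in rows, so rows that do not move let the fingers close. It gives the time, the measured TCP pose, the force and the opening at its end, in the units of the state.
- env.get_state(): the state, without advancing time (a new reading comes with each control period).
- env.read_camera(name): name is "scene" or "top" or "wrist"; returns a dict with "color" (400x640x3 uint8, red, green, blue), "K" (3x3 intrinsics, pixels), "R" (3x3) and "t" (3): a world point X has camera coordinates R X + t. Camera axes: x right, y down, z forward; pixel columns grow to the right and rows downward; lengths in m; the calibration is good to about 2 mm. The wrist camera is an equidistant fisheye: a pixel r from the principal point sees the ray r / f radians off the axis. A picture is of the moment at which its call begins. There is no depth.
- env.hand_in(): hands the job in, once; it reports no verdict.
The state is a dict: "clock": time; "joint_pos": joint angles; "qvel": joint speeds; "tau": joint torques, N m; "tcp_pos": TCP position; "orientation": TCP orientation; "wrist_force": force on the tool from outside, world axes, zero at the start; "ft_torque": the same for the moment, N m; "finger_gap": finger opening in m.
Only numpy, scipy, OpenCV 4.12 (cv2) and the standard library are available. Lean on these libraries where they do the work, as an engineer would, in place of code of your own. Each camera call takes 0.05 s, during which the arm holds its last target. There are 200 camera calls.

## Task

Tip up the tub's loose lid by its tab, lift it off and lay it flat, tab up, on the rubber mat. Then draw the flat-topped straight cutter out of its hole in the tub, leaving the pointed cutter standing in its own, lean it over by 45 to 90 degrees from upright and hold it still, all of it at least 15 cm above the bench. Finish while holding it there: do not put it down or let go.

Things in the scene. Friction and masses are not known exactly. Their poses are not given: they have to be found in the camera images.
- tub: Round steel tub fixed to the bench: outer diameter 140 mm, rim 88 mm high, wall 4 mm, lid on at the start. Origin: centre of underside, z up. Inside, a wooden block 100 (x) x 60 (y) mm, top 40 mm above the bench; two holes 13.5 mm wide, 25 mm deep at x = -25 and +25 mm, y = 0 hold the two cutters, either way round. Fingers closing along the tub's y pass clear of the other cutter.
- lid: Loose round steel lid, about 90 g. Origin: centre of underside, z up. z 0 to 5 mm: plug, 124 mm diameter, inside the tub's mouth (4 mm play); 5 to 10 mm: disc, 146 mm diameter, resting on the rim. On top at x = -52, y = 0 an upright black tab 26 mm long (x), 8 mm thick (y), z 10 to 42 mm, to be pinched along y. At the start it is on the robot's side, within about 50 degrees.
- lid_tab (a point): middle of the top edge of the lid's tab, at (-52, 0, 42) mm in the lid's frame; axes as the lid's
- lid_far (a point): point on the lid's edge opposite the tab, underside of the disc, at (73, 0, 5) mm in the lid's frame: the edge about which the lid tips on the rim
- mat: Flat black rubber mat fixed on the bench, 200 x 200 x 3 mm, clear of other things. Origin: centre of its underside. Tub and mat lie one on the left and one on the right of the robot, either way round.
- straight_cutter: Loose steel router cutter, about 120 g, standing shank down in one hole of the tub, pulls straight up freely. Origin: centre of the shank's foot, z towards the head. Shank 12 mm diameter, z 0 to 33 mm; cylindrical flat-topped head 24 mm diameter, z 33 to 63 mm. In the hole its foot is 15 mm, its head 48 to 78 mm above the bench, just below the rim.
- vee_cutter: The other loose steel cutter, standing in the other hole: same shank and origin, 26 mm cone-shaped head pointing up, 60 mm tall in all. Stays where it is.
Mind the look-alikes: they are no part of the job. What is shaped like the lid but yellow is not meant. Leave any purple look-alike of the tub alone.

How it is judged:
By the outcome, as a careful person would: the job done as asked, in the order asked, and still so for the second after the job is handed in, while the arm keeps its last pose, push and grip.
It also fails if it takes over 61 s, if anything falls off the work surface, if the arm or the gripper's body presses on something with over 40 N, if the wrist force passes 120 N, or if a joint passes its speed limit or range.

## Working session

There is one attempt and no reset: what is moved stays moved. The work goes in short steps, Python scripts to look and compute and a tool call to move; the robot and the scene stay as the last step left them, time stands still between calls to the robot, and variables do not carry over. Pictures are saved under pics/ and viewed, about 8 in all and at most 12, crops included, and the job is handed in when it is done.

Besides the shell and the picture viewer there is one more tool, called by a JSON object that holds its "op" and its "data", one argument or row to a line. carry_out: Moves the arm, as the interface text tells. Its arguments: {"type":"object","properties":{"steps":{"type":"array","items":{"type":"array","items":{"type":"number"}}},"grip_force":{"type":"number"}},"required":["steps"]}

```bash
mkdir -p pics; cat > h.py <<'E'
import numpy as np, cv2
from workcell import env
from scipy.spatial.transform import Rotation as Ro
def cam(n,save=None):
    c=env.read_camera(n)
    if save: cv2.imwrite('pics/'+save,c['color'][:,:,::-1])
    return c
def ray(c,u,v):
    K=c['K'];d=np.linalg.inv(K)@[u,v,1.];R=np.array(c['R']);return -R.T@c['t'],R.T@d
def onz(c,u,v,z):
    o,d=ray(c,u,v);return o+d*(z-o[2])/d[2]
def proj(c,X):
    p=c['K']@(c['R']@np.array(X)+c['t']);return p[:2]/p[2]
def two(c1,p1,c2,p2):
    o1,d1=ray(c1,*p1);o2,d2=ray(c2,*p2)
    A=np.c_[d1,-d2];s=np.linalg.lstsq(A,o2-o1,rcond=None)[0]
    a=o1+d1*s[0];b=o2+d2*s[1];return (a+b)/2,np.linalg.norm(a-b)
def st():
    s=env.get_state();q=s['orientation'];R=Ro.from_quat([q[1],q[2],q[3],q[0]]).as_matrix()
    return s,np.array(s['tcp_pos']),R
E
python3 - <<'E'
from h import *
s,p,R=st();print(s);print(R)
a=cam('scene','s0.png');b=cam('top','t0.png')
for c in(a,b):print(c['K'],-np.array(c['R']).T@c['t'])
E
```

```text
{'clock': 0.0, 'joint_pos': array([ 1.00239147e+00,  3.13994951e-01,  4.49877463e-02,  1.30362672e+00,
       -3.14746062e-06,  1.43119441e+00]), 'qvel': array([-0.00030173, -0.00037073,  0.00170749,  0.00134693, -0.00196127,
       -0.00127309]), 'tau': array([-1.55222642e-03, -4.80629075e+01,  2.98530936e+01,  1.95634807e-02,
       -1.86941038e-04, -2.16166762e-05]), 'tcp_pos': array([0.23882242, 0.5225252 , 0.24941555]), 'orientation': array([ 3.85614775e-04,  8.41362352e-01,  5.40470672e-01, -8.33964322e-04]), 'wrist_force': array([ 0.12102747,  0.49656037, -0.50917597]), 'ft_torque': array([-0.00054402,  0.00714333,  0.01697702]), 'finger_gap': 0.08577117692622947}
[[ 4.15781514e-01  9.09463996e-01 -9.86505414e-04]
 [ 9.09462709e-01 -4.15782607e-01 -1.55035002e-03]
 [-1.82015932e-03 -2.52583007e-04 -9.99998312e-01]]
[[373.86604494   0.         325.42811184]
 [  0.         373.86604494 205.64984857]
 [  0.           0.           1.        ]] [ 0.91356877 -0.16127945  0.85516032]
[[499.39077006   0.         305.47572572]
 [  0.         499.39077006 197.81701998]
 [  0.           0.           1.        ]] [0.32515627 0.13340352 1.42298655]
```

View pics/s0.png

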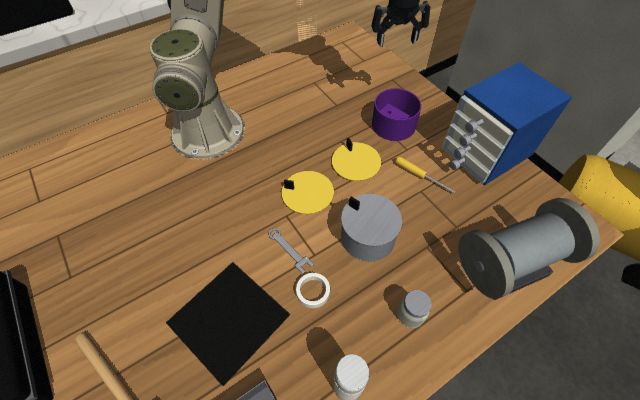

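View pics/t0.png

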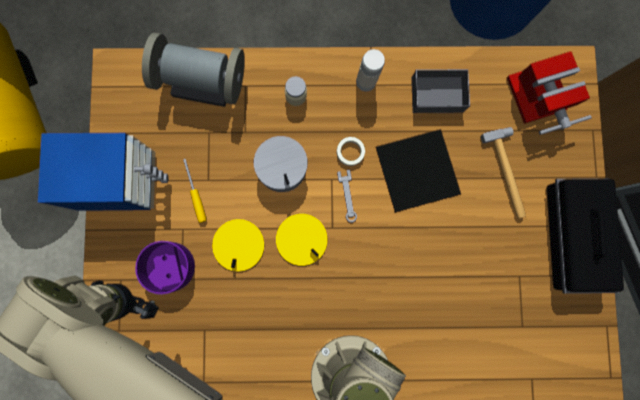

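The images show the grey tub with its lid at top-view pixel (280,163), tab at (286,180), and the mat at (418,170). Two yellow decoy lids lie at (238,245) and (301,240), and the purple tub is at (165,267).

```bash
cat > m.py <<'E'
from h import *
a=cam('scene');b=cam('top')
def blobs(c,mask,box):
    m=np.zeros(mask.shape,np.uint8);x0,y0,x1,y1=box;m[y0:y1,x0:x1]=mask[y0:y1,x0:x1]
    n,l,s,ce=cv2.connectedComponentsWithStats(m);i=1+np.argmax(s[1:,4]);return (l==i).astype(np.uint8),s[i],ce[i]
def dark(c,t=60): return (c['color'].max(2)<t).astype(np.uint8)
def mat(c,box):
    m,s,ce=blobs(c,dark(c),box);cn=cv2.findContours(m,0,2)[0][0]
    q=cv2.approxPolyDP(cn,0.04*cv2.arcLength(cn,True),True)[:,0]
    return np.array([onz(c,*p,0.003) for p in q])
for c,bx in((a,(160,255,295,390)),(b,(370,125,465,215))):
    q=mat(c,bx);print('mat',q.round(3).tolist(),q.mean(0).round(4))
tp=[]
hsv=[cv2.cvtColor(c['color'],cv2.COLOR_RGB2HSV) for c in(a,b)]
for c,h,bx in((a,hsv[0],(335,185,408,262)),(b,hsv[1],(245,130,315,195))):
    g=((h[...,1]<50)&(h[...,2]>115)).astype(np.uint8)
    m,s,ce=blobs(c,g,bx);cn=max(cv2.findContours(m,0,2)[0],key=cv2.contourArea)
    hull=cv2.convexHull(cn);e=cv2.fitEllipse(hull);print('lid',s,e,onz(c,*e[0],.093).round(4))
    P=np.array([onz(c,*p,.093)[:2] for p in hull[:,0]]).astype(np.float32);print('circ',cv2.minEnclosingCircle(P))
    m,s,ce=blobs(c,dark(c,70),bx);print('tab',s,ce,onz(c,*ce,.109).round(4));tp.append(ce)
print(two(a,tp[0],b,tp[1]))
o=[cv2.resize(a['color'][180:270,330:415],None,fx=4.4,fy=4.4,interpolation=2),cv2.resize(b['color'][125:205,240:320],None,fx=5,fy=5,interpolation=2)]
cv2.imwrite('pics/crop.png',np.hstack([cv2.resize(x,(400,400)) for x in o])[:,:,::-1])
E
python3 m.py
```

```text
mat [[0.459, -0.134, 0.003], [0.507, -0.324, 0.003], [0.698, -0.273, 0.003], [0.646, -0.083, 0.003]] [ 0.5775 -0.2036  0.003 ]
mat [[0.693, -0.273, 0.003], [0.644, -0.087, 0.003], [0.457, -0.134, 0.003], [0.507, -0.32, 0.003]] [ 0.5756 -0.2034  0.003 ]
lid [ 341  194   61   52 2361] ((371.32684326171875, 219.31288146972656), (51.27729797363281, 60.82956314086914), 102.00785827636719) [0.588  0.1879 0.093 ]
circ ((0.5857651233673096, 0.18950650095939636), 0.07313027232885361)
tab [339 226  15  28 189] [346.01058201 240.52380952] [0.6075 0.0989 0.109 ]
lid [ 254  136   53   53 2174] ((280.103515625, 162.192626953125), (52.726619720458984, 53.37578582763672), 82.89942932128906) [0.5844 0.1901 0.093 ]
circ ((0.584809422492981, 0.19019392132759094), 0.07291210442781448)
tab [267 178  38  14  73] [287.01369863 187.46575342] [0.5129 0.1714 0.109 ]
(array([ 0.53534524,  0.1701084 , -0.07546512]), np.float64(0.015300928861546019))
```

View pics/crop.png

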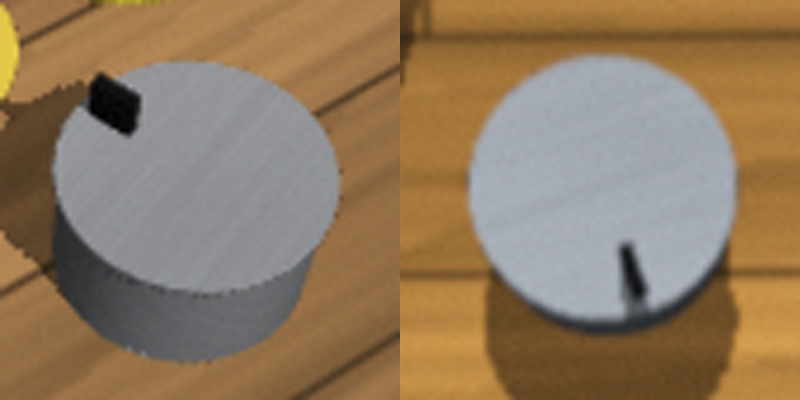

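The crop shows the tab's top edge clearly. In the left half it runs from (100,73) to (140,100), and in the right half from (625-400,243) to (638-400,298).

```bash
python3 - <<'E'
from h import *
a=cam('scene');b=cam('top')
C=np.array([.5852,.19])
i=onz(b,285.2,173.8,.125);o=onz(b,287.6,184.4,.125);print(i,o,(i+o)/2,np.linalg.norm(i-o))
m=onz(a,355.2,199.5,.125);print('scene mid',m)
for t in((i+o)/2,m):
    v=t[:2]-C;print(np.linalg.norm(v),np.degrees(np.arctan2(-v[1],-v[0])))
# colour mask tab, top img, at pixel detail
for c,(x0,y0,x1,y1),t in((a,(344,188,366,218),60),(b,(278,165,296,190),75)):
    m=(c['color'][y0:y1,x0:x1].max(2)<t);ys,xs=np.nonzero(m);print(len(xs),xs.mean()+x0,ys.mean()+y0,xs.min()+x0,xs.max()+x0,ys.min()+y0,ys.max()+y0)
E
```

```text
[0.54699992 0.17549443 0.125     ] [0.51873588 0.16934117 0.125     ] [0.5328679 0.1724178 0.125    ] 0.028926085239962443
scene mid [0.53690224 0.1751691  0.125     ]
0.05520672726152459 18.570984657910774
0.050523553591858734 17.070266293374328
97 353.75257731958766 203.11340206185568 349 359 197 209
53 288.1509433962264 183.37735849056605 284 295 174 189
```

{"op": "carry_out", "data": {
  "steps": [
    [1, 0, 0, 0, 0, 0, -0.18],
    [1, 0, 0, 0, 0, 0, -0.18],
    [1, 0, 0, 0, 0, 0, -0.18],
    [1, 0, 0, 0, 0, 0, -0.177],
    [1, -0.042, 0.0185, 0, 0, 0, 0],
    [1, -0.042, 0.0185, 0, 0, 0, 0],
    [1, -0.042, 0.0185, 0, 0, 0, 0],
    [1, -0.042, 0.0185, 0, 0, 0, 0],
    [1, -0.042, 0.0185, 0, 0, 0, 0],
    [1, -0.042, 0.0185, 0, 0, 0, 0],
    [1, -0.042, 0.0185, 0, 0, 0, 0],
    [1, -0.042, 0.0185, 0, 0, 0, 0],
    [1, -0.042, 0.0185, 0, 0, 0, 0],
    [1, -0.04, 0.0185, 0, 0, 0, 0],
    [1, 0, 0, 0, 0, 0, 0],
    [1, 0, 0, 0, 0, 0, 0]
  ],
  "grip_force": 60
}}

```text
clock: 2.3
tcp_pos: [0.5349, 0.1748, 0.2501]
orientation: [-0.0, 0.598, 0.801, -0.0]
wrist_force: [-0.3, 0.1, -0.4]
finger_gap: 0.0855
```

```bash
python3 - <<'E'
from h import *
s,p,R=st();print(s['clock'],p,R.round(4),s['finger_gap'])
c=cam('wrist','w1.png');print(c['K'],-np.array(c['R']).T@c['t'])
def fp(X):
    x=c['R']@np.array(X)+c['t'];th=np.arctan2(np.hypot(x[0],x[1]),x[2]);ph=np.arctan2(x[1],x[0]);return (c['K'][:2,2]+c['K'][0,0]*th*np.array([np.cos(ph),np.sin(ph)])).round(1)
print('tcp',fp(p),'tab',fp([.535,.1745,.125]),'lidc',fp([.5852,.19,.093]))
E
```

```text
2.3 [0.53486109 0.17484234 0.25007129] [[-2.838e-01  9.589e-01 -9.000e-04]
 [ 9.589e-01  2.838e-01  3.000e-04]
 [ 5.000e-04 -8.000e-04 -1.000e+00]] 0.08549024942148886
[[309.70691629   0.         316.45766087]
 [  0.         309.70691629 205.81920201]
 [  0.           0.           1.        ]] [0.46148406 0.15365008 0.3725855 ]
tcp [315.6 284.1] tab [315.7 204.2] lidc [316.5 245.3]
```

View pics/w1.png

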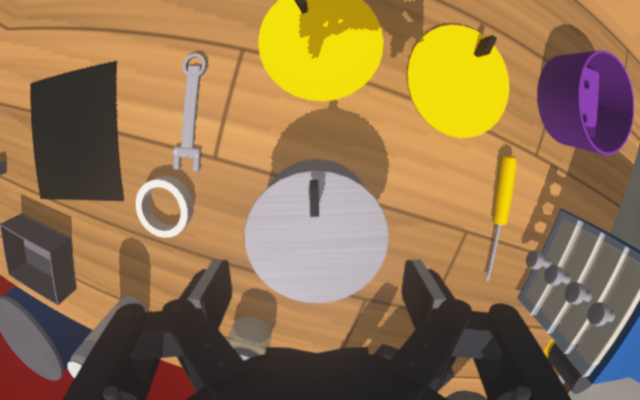

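The wrist view shows the tab at (314,200), lined up vertically between the jaws, and the lid centred at about u=316. I'll descend and grip.

{"op": "carry_out", "data": {
  "steps": [
    [1, 0, 0, 0.03, 0, 0, 0],
    [1, 0, 0, 0.03, 0, 0, 0],
    [1, 0, 0, 0.03, 0, 0, 0],
    [1, 0, 0, 0.022, 0, 0, 0],
    [0.3, 0, 0, 0.01, 0, 0, 0],
    [-0.2, 0, 0, 0.01, 0, 0, 0],
    [-1, 0, 0, 0, 0, 0, 0],
    [-1, 0, 0, 0, 0, 0, 0],
    [-1, 0, 0, 0, 0, 0, 0],
    [-1, 0, 0, 0, 0, 0, 0],
    [-1, 0, 0, 0, 0, 0, 0],
    [-1, 0, 0, 0, 0, 0, 0]
  ]
}}

```text
clock: 3.85
tcp_pos: [0.5359, 0.1749, 0.1192]
orientation: [0.001, 0.598, 0.801, 0.001]
wrist_force: [-0.2, 0.2, 6.6]
finger_gap: 0.0069
```

```bash
python3 - <<'E'
from h import *
s,p,R=st();print(s['clock'],p,R.round(4),s['finger_gap'],s['wrist_force'])
# tip about far edge: rows of local deltas, phi up 14deg; world axis = lid +y
N=5;th=np.radians(16.5);ly=np.array([-np.sin(th),np.cos(th),0]);lx=np.array([np.cos(th),np.sin(th),0])
piv=p+lx*.125+np.array([0,0,.088-p[2]])
P,Q=p,R
for k in range(1,N+1):
    rot=Ro.from_rotvec(ly*np.radians(15*k/N)).as_matrix()
    P2=piv+rot@(p-piv);Q2=rot@R
    print((Q.T@(P2-P)).round(4),Ro.from_matrix(Q.T@Q2).as_rotvec().round(4));P,Q=P2,Q2
E
```

```text
3.85 [0.53591589 0.1749071  0.11921828] [[-2.842e-01  9.588e-01  1.700e-03]
 [ 9.588e-01  2.842e-01  5.000e-04]
 [-0.000e+00  1.800e-03 -1.000e+00]] 0.006873846526585291 [-0.20172229  0.228774    6.55514915]
[-0.      0.0018 -0.0065] [ 0.0524  0.     -0.    ]
[-0.      0.0018 -0.0065] [ 0.0524  0.     -0.    ]
[-0.      0.0018 -0.0065] [ 0.0524  0.     -0.    ]
[-0.      0.0018 -0.0065] [ 0.0524  0.     -0.    ]
[-0.      0.0018 -0.0065] [ 0.0524  0.     -0.    ]
```

{"op": "carry_out", "data": {
  "steps": [
    [-1, 0, 0.0018, -0.0065, 0.0524, 0, 0],
    [-1, 0, 0.0018, -0.0065, 0.0524, 0, 0],
    [-1, 0, 0.0018, -0.0065, 0.0524, 0, 0],
    [-1, 0, 0.0018, -0.0065, 0.0524, 0, 0],
    [-1, 0, 0.0018, -0.0065, 0.0524, 0, 0],
    [-1, 0, 0, 0, 0, 0, 0],
    [-1, 0, 0, 0, 0, 0, 0]
  ]
}}

```text
clock: 4.72
tcp_pos: [0.547, 0.1782, 0.1491]
orientation: [-0.078, 0.593, 0.794, -0.104]
wrist_force: [0.3, -0.4, -1.3]
finger_gap: 0.0068
```

```bash
python3 - <<'E'
from h import *
s,p,R=st();print(s['clock'],p,R.round(4),s['finger_gap'],s['wrist_force'])
a=cam('scene');w=cam('wrist')
cv2.imwrite('pics/tip.png',np.hstack([cv2.resize(a['color'][140:280,300:440],(400,400)),cv2.resize(w['color'],(400,400))])[:,:,::-1])
E
```

```text
4.725 [0.54695361 0.1782421  0.14907094] [[-2.842e-01  9.261e-01 -2.480e-01]
 [ 9.588e-01  2.746e-01 -7.340e-02]
 [ 1.000e-04 -2.586e-01 -9.660e-01]] 0.006778906437553635 [ 0.29932154 -0.37303507 -1.25637484]
```

View pics/tip.png

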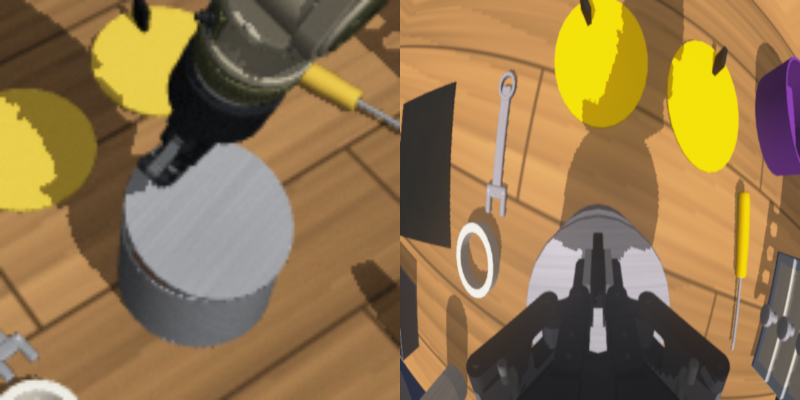

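The lid is tipped on its far edge, with a gap showing on the tab side. I'll lift it, level it, and carry it to the mat.

{"op": "carry_out", "data": {
  "steps": [
    [-1, 0, -0.0078, -0.029, 0, 0, 0],
    [-1, 0, -0.0078, -0.029, 0, 0, 0],
    [-1, 0, -0.0078, -0.029, 0, 0, 0],
    [-1, 0, -0.0078, -0.029, 0, 0, 0],
    [-1, 0, 0, 0, -0.131, 0, 0],
    [-1, 0, 0, 0, -0.131, 0, 0],
    [-1, 0, 0, 0, 0, 0, 0.157],
    [-1, 0, 0, 0, 0, 0, 0.157],
    [-1, 0, 0, 0, 0, 0, 0.157],
    [-1, 0, 0, 0, 0, 0, 0.157],
    [-1, -0.0388, 0.0115, 0, 0, 0, 0],
    [-1, -0.0388, 0.0115, 0, 0, 0, 0],
    [-1, -0.0388, 0.0115, 0, 0, 0, 0],
    [-1, -0.0388, 0.0115, 0, 0, 0, 0],
    [-1, -0.0388, 0.0115, 0, 0, 0, 0],
    [-1, -0.0388, 0.0115, 0, 0, 0, 0],
    [-1, -0.0388, 0.0115, 0, 0, 0, 0],
    [-1, -0.0388, 0.0115, 0, 0, 0, 0],
    [-1, -0.0388, 0.0115, 0, 0, 0, 0],
    [-1, 0, 0, 0, 0, 0, 0]
  ]
}}

```text
clock: 7.32
tcp_pos: [0.5273, -0.1877, 0.2694]
orientation: [0.0, 0.818, 0.576, -0.0]
wrist_force: [0.2, 0.5, -0.9]
finger_gap: 0.0068
```

```bash
python3 - <<'E'
from h import *
s,p,R=st();print(s['clock'],p,R.round(4),s['finger_gap'],s['wrist_force'])
a=cam('scene');t=cam('top')
cv2.imwrite('pics/mid.png',np.hstack([cv2.resize(a['color'][130:390,140:400],(400,400)),cv2.resize(t['color'][100:260,240:480],(400,267))[:,:] if 0 else cv2.resize(t['color'][90:290,260:460],(400,400))])[:,:,::-1])
E
```

```text
7.325 [ 0.52730243 -0.18770649  0.26942096] [[ 3.371e-01  9.415e-01 -0.000e+00]
 [ 9.415e-01 -3.371e-01 -3.000e-04]
 [-3.000e-04  1.000e-04 -1.000e+00]] 0.006765825199776841 [ 0.23655562  0.49819364 -0.89413368]
```

View pics/mid.png

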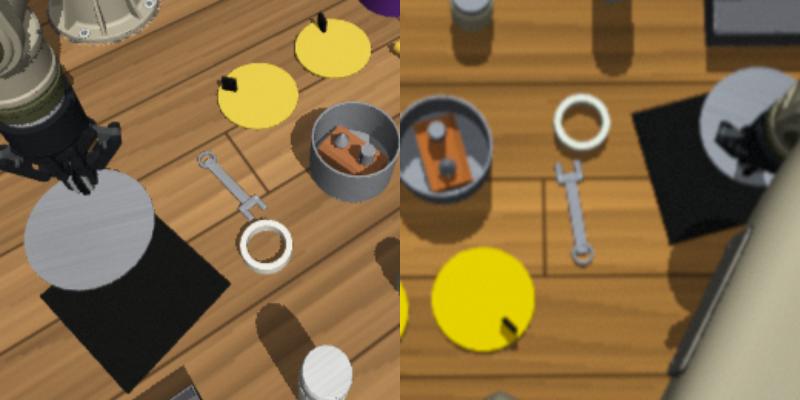

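The lid is held level over the mat. In the open tub, the flat-topped cutter is the far one, at (368,150) in the left half and (436,130) in the right. I'll lower the lid now.

{"op": "carry_out", "data": {
  "steps": [
    [-1, 0, 0, 0.04, 0, 0, 0],
    [-1, 0, 0, 0.04, 0, 0, 0],
    [-1, 0, 0, 0.04, 0, 0, 0],
    [-1, 0, 0, 0.04, 0, 0, 0],
    [-1, 0, 0, 0.035, 0, 0, 0],
    [-1, 0, 0, 0.02, 0, 0, 0],
    [-1, 0, 0, 0.008, 0, 0, 0],
    [-1, 0, 0, 0.003, 0, 0, 0],
    [-1, 0, 0, 0.002, 0, 0, 0],
    [-1, 0, 0, 0.0015, 0, 0, 0],
    [-1, 0, 0, 0, 0, 0, 0],
    [-1, 0, 0, 0, 0, 0, 0]
  ]
}}

```text
clock: 8.93
tcp_pos: [0.5284, -0.1856, 0.0405]
orientation: [0.0, 0.817, 0.577, 0.0]
wrist_force: [0.6, 0.1, -0.3]
finger_gap: 0.0064
```

{"op": "carry_out", "data": {
  "steps": [
    [-1, 0, 0, 0.001, 0, 0, 0],
    [-1, 0, 0, 0.001, 0, 0, 0],
    [-1, 0, 0, 0, 0, 0, 0],
    [-1, 0, 0, 0, 0, 0, 0]
  ]
}}

```text
clock: 9.43
tcp_pos: [0.5283, -0.1856, 0.0392]
orientation: [0.0, 0.817, 0.577, 0.0]
wrist_force: [-3.0, 2.2, 7.2]
finger_gap: 0.007
```

Contact at 7 N. I'll release and lift away.

{"op": "carry_out", "data": {
  "steps": [
    [-0.5, 0, 0, 0, 0, 0, 0],
    [-0.2, 0, 0, 0, 0, 0, 0],
    [-0.2, 0, 0, 0, 0, 0, 0],
    [-0.2, 0, 0, 0, 0, 0, 0],
    [-0.2, 0, 0, -0.015, 0, 0, 0],
    [-0.2, 0, 0, -0.03, 0, 0, 0],
    [-0.2, 0, 0, -0.05, 0, 0, 0],
    [-0.2, 0, 0, -0.05, 0, 0, 0],
    [-0.2, 0, 0, -0.05, 0, 0, 0],
    [0, 0, 0, -0.035, 0, 0, 0],
    [0, 0.05, 0, 0, 0, 0, 0],
    [0, 0.05, 0, 0, 0, 0, 0],
    [0, 0, 0, 0, 0, 0, 0]
  ]
}}

```text
clock: 11.05
tcp_pos: [0.5621, -0.0883, 0.2695]
orientation: [0.0, 0.815, 0.579, 0.001]
wrist_force: [-0.3, -1.4, -0.4]
finger_gap: 0.0427
```

```bash
python3 - <<'E'
from h import *
s,p,R=st();print(s['clock'],p,R.round(4),s['finger_gap'],s['wrist_force'])
a=cam('scene','s2.png');t=cam('top','t2.png')
C=cv2.resize
cv2.imwrite('pics/cut.png',np.vstack([np.hstack([C(a['color'][185:265,330:410],(400,400),interpolation=2),C(t['color'][130:200,245:315],(400,400),interpolation=2)]),np.hstack([C(a['color'][240:390,130:430],(400,200)),C(t['color'][110:230,330:570],(400,200))])])[:,:,::-1])
E
```

```text
11.05 [ 0.56209733 -0.08831471  0.2694953 ] [[ 3.289e-01  9.444e-01  1.500e-03]
 [ 9.444e-01 -3.289e-01  3.000e-04]
 [ 7.000e-04  1.300e-03 -1.000e+00]] 0.042657856910984185 [-0.31779476 -1.4356342  -0.42005934]
```

View pics/cut.png

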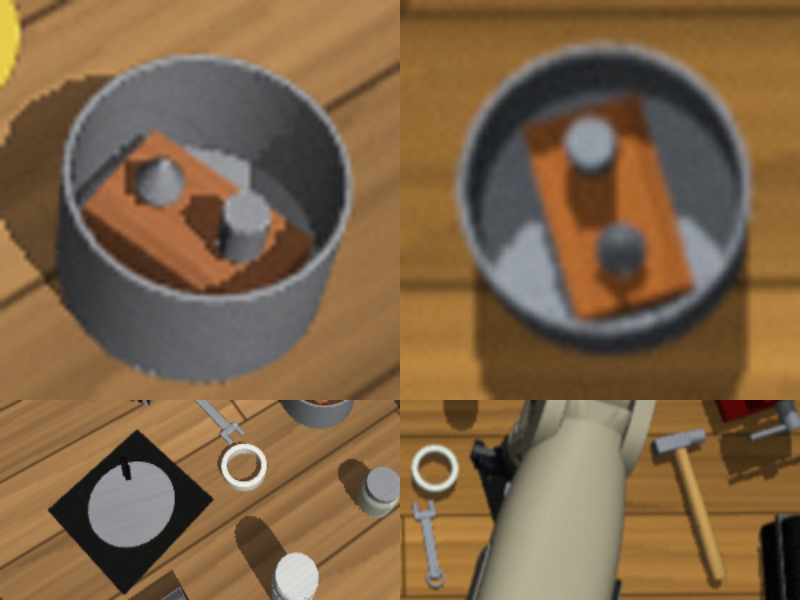

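The lid lies flat on the mat, tab up. The straight cutter's flat top is at crop (246,207) in scene and (590,143) in top. The block axis is about 16 degrees in heading.

```bash
python3 - <<'E'
from h import *
a=cam('scene');t=cam('top')
A=onz(a,378.8,226.0,.078);B=onz(t,277.9,154.7,.078);print(A,B,two(a,(378.8,226.0),t,(277.9,154.7)))
C=np.array([.5852,.19]);th=np.radians(16);print('model',C+.025*np.array([np.cos(th),np.sin(th)]))
# rim circle from top view
g=cv2.cvtColor(t['color'],cv2.COLOR_RGB2GRAY)
for P in(A,B):
  v=P[:2]-C;print(np.linalg.norm(v),np.degrees(np.arctan2(v[1],v[0])))
E
```

```text
[0.60655099 0.19820222 0.078     ] [0.60825657 0.19674262 0.078     ] (array([0.60768883, 0.19669685, 0.08102856]), np.float64(0.00023569255109603547))
model [0.60923154 0.19689093]
0.02287227889944253 21.014832214934298
0.024022249268165027 16.300939337175343
```

{"op": "carry_out", "data": {
  "steps": [
    [0.2, 0, 0, 0, 0, 0, -0.1535],
    [0.2, 0, 0, 0, 0, 0, -0.1535],
    [0.2, 0, 0, 0, 0, 0, -0.1535],
    [0.2, 0, 0, 0, 0, 0, -0.1535],
    [0.2, 0.0374, 0.0175, 0, 0, 0, 0],
    [0.2, 0.0374, 0.0175, 0, 0, 0, 0],
    [0.2, 0.0374, 0.0175, 0, 0, 0, 0],
    [0.2, 0.0374, 0.0175, 0, 0, 0, 0],
    [0.2, 0.0374, 0.0175, 0, 0, 0, 0],
    [0.2, 0.0374, 0.0175, 0, 0, 0, 0],
    [0.2, 0.0374, 0.0175, 0, 0, 0, 0],
    [0.2, 0, 0, 0.06, 0, 0, 0],
    [0.2, 0, 0, 0.06, 0, 0, 0],
    [0.2, 0, 0, 0, 0, 0, 0],
    [0.2, 0, 0, 0, 0, 0, 0]
  ]
}}

```text
clock: 13.12
tcp_pos: [0.61, 0.1933, 0.1505]
orientation: [0.001, 0.604, 0.797, 0.001]
wrist_force: [0.5, -0.2, 0.8]
finger_gap: 0.0514
```

```bash
python3 - <<'E'
from h import *
s,p,R=st();print(s['clock'],p,R.round(4),s['finger_gap'],s['wrist_force'])
c=cam('wrist','w3.png')
def fp(X):
    x=c['R']@np.array(X)+c['t'];th=np.arctan2(np.hypot(x[0],x[1]),x[2]);ph=np.arctan2(x[1],x[0]);return (c['K'][:2,2]+c['K'][0,0]*th*np.array([np.cos(ph),np.sin(ph)])).round(1)
print('tcp',fp(p),'cutter top',fp([.608,.197,.078]),'vee tip',fp([.5612,.1832,.075]))
E
```

```text
13.125 [0.6099876  0.19328252 0.1505188 ] [[-2.694e-01  9.630e-01  2.400e-03]
 [ 9.630e-01  2.694e-01  5.000e-04]
 [-2.000e-04  2.500e-03 -1.000e+00]] 0.05142986968824997 [ 0.45282463 -0.21583064  0.83674146]
tcp [315.6 284.2] cutter top [322.2 225.5] vee tip [321.4 152.6]
```

View pics/w3.png

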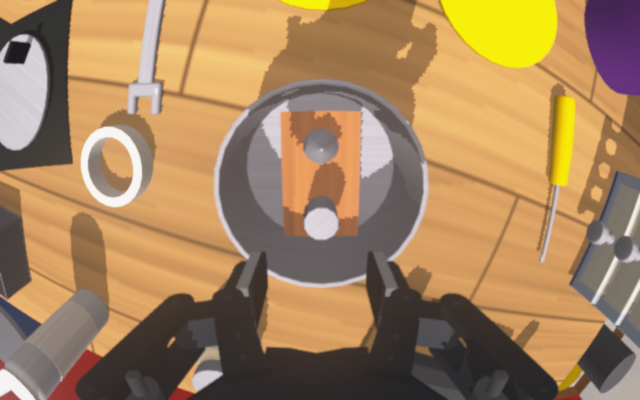

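The cutter's flat top is seen at (321.5,223) against a predicted (322.2,225.5), so the fit is good. I'll correct slightly, descend and grip.

{"op": "carry_out", "data": {
  "steps": [
    [0.2, 0.0037, -0.002, 0, 0, 0, 0],
    [0.2, 0, 0, 0, 0, 0, 0],
    [0.2, 0, 0, 0.025, 0, 0, 0],
    [0.2, 0, 0, 0.025, 0, 0, 0],
    [0.2, 0, 0, 0.02, 0, 0, 0],
    [0.2, 0, 0, 0.0135, 0, 0, 0],
    [0.2, 0, 0, 0, 0, 0, 0],
    [-1, 0, 0, 0, 0, 0, 0],
    [-1, 0, 0, 0, 0, 0, 0],
    [-1, 0, 0, 0, 0, 0, 0],
    [-1, 0, 0, 0, 0, 0, 0],
    [-1, 0, 0, 0, 0, 0, 0]
  ],
  "grip_force": 80
}}

```text
clock: 14.68
tcp_pos: [0.6066, 0.197, 0.0661]
orientation: [0.001, 0.604, 0.797, 0.001]
wrist_force: [-0.1, -2.5, 6.6]
finger_gap: 0.0219
```

{"op": "carry_out", "data": {
  "steps": [
    [-1, 0, 0, -0.01, 0, 0, 0],
    [-1, 0, 0, -0.015, 0, 0, 0],
    [-1, 0, 0, -0.02, 0, 0, 0],
    [-1, 0, 0, -0.04, 0, 0, 0],
    [-1, 0, 0, -0.05, 0, 0, 0],
    [-1, 0, 0, -0.05, 0, 0, 0],
    [-1, 0, 0, -0.05, 0, 0, 0],
    [-1, 0, 0, -0.05, 0, 0, 0],
    [-1, 0, 0, 0, 0, 0, 0],
    [-1, 0, 0, 0, 0, 0, 0]
  ]
}}

```text
clock: 15.92
tcp_pos: [0.6051, 0.1972, 0.3496]
orientation: [-0.0, 0.604, 0.797, -0.0]
wrist_force: [-0.1, 0.1, -1.7]
finger_gap: 0.0219
```

```bash
python3 - <<'E'
from h import *
s,p,R=st();print(s['clock'],p,s['finger_gap'],s['wrist_force'],s['joint_pos'].round(2))
a=cam('scene');w=cam('wrist')
cv2.imwrite('pics/up.png',np.hstack([cv2.resize(a['color'][60:260,260:460],(400,400)),cv2.resize(w['color'][100:400,170:470],(400,400))])[:,:,::-1])
E
```

```text
15.925 [0.60506383 0.19724676 0.34957831] 0.02194812908993465 [-0.08599447  0.08925772 -1.66687739] [ 0.19  0.45  0.48  1.61  0.   -0.09]
```

View pics/up.png

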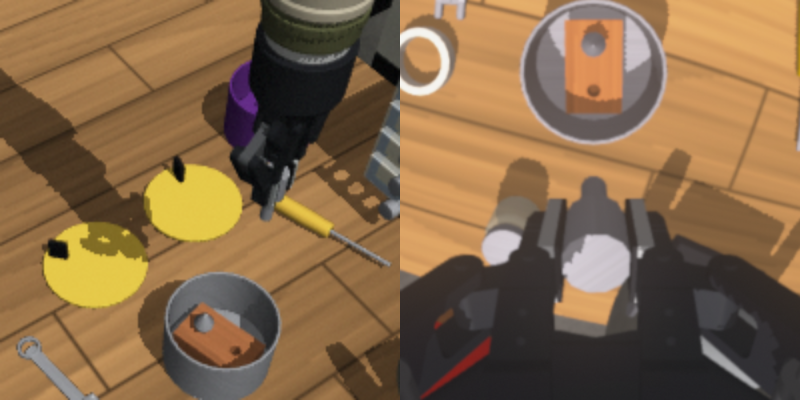

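The cutter is out and gripped by its head, its hole is empty, and the vee cutter is still standing. I'll lean it about 65°.

{"op": "carry_out", "data": {
  "steps": [
    [-1, 0, 0, 0, -0.126, 0, 0],
    [-1, 0, 0, 0, -0.126, 0, 0],
    [-1, 0, 0, 0, -0.126, 0, 0],
    [-1, 0, 0, 0, -0.126, 0, 0],
    [-1, 0, 0, 0, -0.126, 0, 0],
    [-1, 0, 0, 0, -0.126, 0, 0],
    [-1, 0, 0, 0, -0.126, 0, 0],
    [-1, 0, 0, 0, -0.126, 0, 0],
    [-1, 0, 0, 0, -0.126, 0, 0],
    [-1, 0, 0, 0, 0, 0, 0],
    [-1, 0, 0, 0, 0, 0, 0],
    [-1, 0, 0, 0, 0, 0, 0],
    [-1, 0, 0, 0, 0, 0, 0],
    [-1, 0, 0, 0, 0, 0, 0],
    [-1, 0, 0, 0, 0, 0, 0]
  ]
}}

```text
clock: 17.9
tcp_pos: [0.6058, 0.1971, 0.35]
orientation: [0.324, 0.509, 0.672, 0.428]
wrist_force: [0.9, 0.7, -1.5]
finger_gap: 0.022
```

```bash
python3 - <<'E'
from h import *
s,p,R=st();print(s['clock'],p,R[:,2],'tilt',np.degrees(np.arccos(-R[2,2])),s['finger_gap'],s['wrist_force'],abs(s['qvel']).max())
a=cam('scene');w=cam('wrist')
cv2.imwrite('pics/fin.png',np.vstack([np.hstack([cv2.resize(a['color'][100:300,250:450],(400,400),interpolation=2),cv2.resize(w['color'][100:400,170:470],(400,400))]),cv2.resize(a['color'][200:390,100:610],(800,200))])[:,:,::-1])
E
```

```text
17.9 [0.60576806 0.19706971 0.34995228] [ 0.87228066  0.2454179  -0.42296159] tilt 64.97829340449381 0.02204621035294551 [ 0.87578581  0.70227498 -1.48940844] 0.007940578247242125
```

View pics/fin.png

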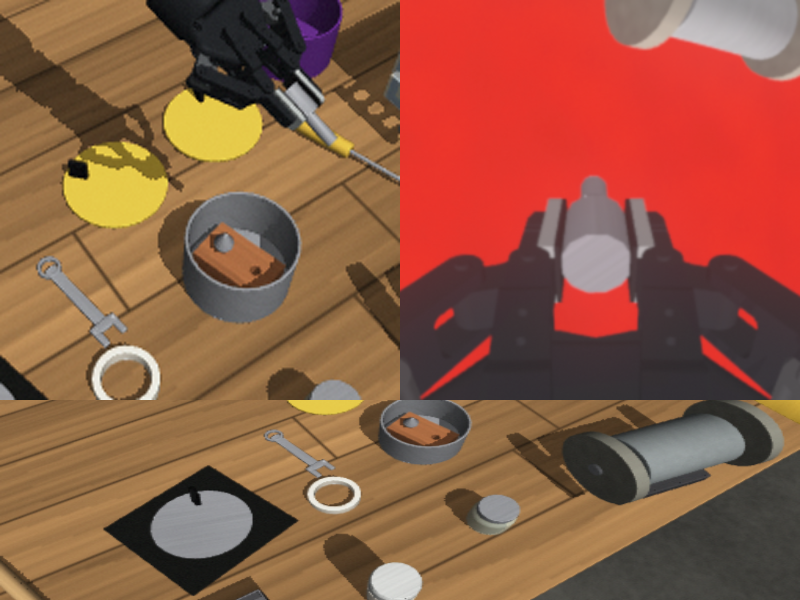

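The final picture shows the lid flat on the mat, the vee cutter standing in its hole, and the straight cutter held unchanged in the jaws, leaning 65°. I'll hand it in.

```bash
python3 -c "
from h import *
print(env.hand_in())"
```

```text
the job is handed in; nothing more can be done
None
```

The job is done and handed in at about 18 s of the 61 s allowed. I tipped the lid about 15° on its far edge by the tab, lifted it off and laid it flat, tab up, on the mat. I then drew the straight cutter out of its hole and am still holding it, leaned over.

**Last checks:**
- **Lean and height:** the tool leans 65.0° and its TCP is at z = 0.35 m, so the whole cutter is well above 15 cm.
- **Grip:** the finger gap held steady at 22 mm from the grasp on, and the arm was still.
- **Scene:** the picture shows the lid inside the mat's edges, the pointed cutter still in its own hole, and the look-alikes untouched.
- **Forces:** every wrist-force reading I took was under 9 N. I only read it between moves.

**Readings that did not quite match:** the finger gap read 1–2 mm less than the nominal part sizes (6.9 mm against 8 mm at the tab, 22 mm against 24 mm at the cutter head). Both grips still held without visible slip.

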